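# Spin the banding wheel and brake it on the mark

### The arm

A 6-joint arm with a two-finger parallel gripper is mounted at the origin on the work surface. World frame = base frame: x ahead of the robot, y to its left, z up, the work surface at z = 0. Lengths are in m, angles in rad, forces in N, time in s.
With the tool pointing down it reaches from about 0.3 to 0.75 m from the base axis. Payload 8.5 kg.
Tool frame: the origin (TCP) lies between the finger pads; the fingertips stand 22 mm ahead of it and the grasp point (between the pads) lies 3 mm ahead of it; z points along the fingers, y is the line along which they close (so a half turn about z gives the same grasp; the last joint's range is limited). The gripper opens to 88 mm and grips with 3 to 60 N. Pads are 18 mm wide; open, the fingers measure 123 mm over their backs; the gripper's body (75 mm by 187 mm) begins 45 mm behind the grasp point.
Start: joints at [-1.317, 0.381, 1.297, -0, 1.464, -0.215], TCP at [0.248, -0.491, 0.261] pointing down, gripper open.
Joint ranges: [-3.11, 3.11], [-0.89, 2.33], [0.22, 2.48], [-1.42, 4.56], [0.17, 2.85], [-2.88, 2.88]. Speed limits (rad/s): [2.39, 2.39, 3.14, 3.14, 3.14, 3.14].

### API

Orientations are given as a 3x3 rotation matrix whose columns are the frame's x, y, z axes.
In Python, from rig import env gives the robot as it stands.
- The arm moves only by the tool carry_out, never from a script. Its argument "increments" is a list of rows, each a list of 5 numbers: the gripper's target within -1 to 1 (shut at 1, half-way at 0, fully open at -1), then the shift along the world's x, y, z in mm, then the turn about the world's z in degrees. A call has exactly 8 rows; each row shifts and turns the commanded pose from where the row before left it; what a row does not reach is not made up. A row lasts 1/12 s, in which the tool goes at most 41.7 mm and 7.16 degrees, less where a joint would pass 70% of its speed; a pose out of reach is approached as far as the arm can. A call with a gripper value outside its range is refused whole. The fingers move at their own pace and stop on an object; "squeeze" is the grip in N (left out, the last holds). Time passes only in rows, so rows that do not move let the fingers close, or fill a call up. It gives the time, the measured TCP pose, the force, the opening and the grip force at its end, in the units of the state.
- env.read_state(): the state, without advancing time (a new reading comes with each control period).
- env.read_camera(name): name is "side" or "top" or "wrist"; returns a dict with "color" (420x560x3 uint8, blue, green, red), "range_z" (420x560 float32, m along the optical axis (not along the pixel's ray), 0 where there is no reading), "mtx" (3x3 intrinsics, pixels), "dist" ([k1, k2, p1, p2, k3] as OpenCV has them; the pictures are not rectified), "R" (3x3) and "t" (3): a world point X has camera coordinates R X + t. Camera axes: x right, y down, z forward; pixel columns grow to the right and rows downward; lengths in m; the calibration is good to about 2 mm. A picture is of the moment at which its call begins.
- env.hand_in(): hands the job in; it is judged then, once.
The state is a dict: "t": time; "qpos": joint angles; "joint_vel": joint speeds; "effort": joint torques, N m; "ee_pos": TCP position; "orientation": TCP orientation; "contact_force": force on the tool from outside, world axes, zero at the start; "moment": the same for the moment, N m; "grip_width": finger opening in m; "grip_force": force on a finger pad.
Only numpy, scipy, OpenCV 4.12 (cv2) and the standard library are available. Lean on these libraries where they do the work, as an engineer would, in place of code of your own. Each camera call takes 0.05 s, during which the arm holds its last target. There are 200 camera calls.

### The job

Flick the sculptor's banding wheel by its upright peg so that it runs free, untouched, for at least two seconds, then stop it with a fingertip pressed on its flat disc as the index line on the disc comes to the fixed pointer, and finish while still holding the fingertip there. Touch the disc only to brake it, and brake it there in one go: do not stop it elsewhere and drag it round, and do not catch it or steer it to the pointer by the peg. Leave the little clay pot standing at the middle of the wheel and the other things on the bench where they are; lift nothing.

Things in the scene. Friction and masses are not known exactly. Their poses are not given: they have to be found in the camera images.
- stand: Fixed grey cast stand of the banding wheel, 100 mm high with the wheel; origin on the wheel's vertical axis at the bench surface, z up. Its +x axis points towards the pointer: a grey post 94 mm tall above a bench-level arm, 145 to 157 mm from the axis, with a small dark nose that reaches in to 134 mm from the axis at the height of the disc. Nothing of it rises above the disc's top.
- wheel (a joint): Rotation of the wheel head on the stand, rad, counter-clockwise from above is positive; it turns without limit either way and keeps counting (does not wrap). 0 and every whole multiple of 2 pi put the index line at the pointer. It is almost frictionless: it coasts with its speed decaying slowly (time constant 12 to 25 s), so it does not stop by itself in time. Moment of inertia 0.012 to 0.021 kg m2; a few newtons of fingertip on the disc stop it in well under 0.1 s.
- disc: Flat aluminium disc of the wheel, 250 mm diameter, 11 mm thick, its top face 100 mm above the bench. Origin on the axis at its underside (89 mm above the bench); turns with the wheel, its +x axis points along the index line. The face is free outside 78 mm from the axis, and there the fingertip can press it.
- peg: Upright wooden peg on the disc for turning it by hand, 14 mm diameter, 35 mm tall (foot 100 mm, top 135 mm above the bench), 70 mm from the axis, opposite the index line. Origin at the centre of its foot; it goes round with the wheel, and is a sleeve that also rolls on its own pin.
- index (a point): Outer end of the index line, at the disc's rim on its top face, 125 mm from the axis; a dark radial strip 9 mm wide and 53 mm long with a small nib overhanging the rim by 6 mm.
- mark (a point): Fixed point where the pointer's nose meets the rim: 125 mm from the axis, 100 mm above the bench. The index end must be stopped here.
- pot: Small loose unfired clay pot, 60 mm diameter at the rim, 40 mm tall, about 0.12 kg, standing open side up on the disc within 3 mm of the axis and carried round by friction; origin at the centre of its underside. It must stay there.
- jar: Loose glass jar, 66 mm diameter, 85 mm tall, to the left or the right of the wheel; origin at the centre of its underside; bystander.
- clay_block: Loose block of clay 90 x 60 x 50 mm, left; origin at the centre of its underside; bystander.
- knife: Loose wooden modelling knife 160 mm long, 10 mm thick, lying left of the wheel; origin under the middle of its handle; bystander.
- loop_tool: Loose wire-loop modelling tool 145 mm long, 12 mm thick, lying right of the wheel; origin under the middle of its handle; bystander.
- mug: Loose white mug, 76 mm diameter, 85 mm tall, right; origin at the centre of its underside; bystander.
- weight: Loose brass paperweight, 60 mm diameter, 50 mm tall, to the right or the left of the wheel; origin at the centre of its underside; bystander.
There are look-alikes about, which are no part of the job. What is shaped like the pot but blue or orange is not meant.

How it is judged:
On the way, in this order (a step that is already met when the one before it is completed fails the run):
1. the wheel runs free, untouched, faster than 0.4 rad/s, for 1.5 s ((velocity of joint wheel above 0.4 rad/s or velocity of joint wheel below -0.4 rad/s) and contact force between the fingers and disc below 0.05 N and contact force between the fingers and peg below 0.05 N), for 1.5 s.
2. a fingertip brakes the disc with the index within 40 degrees of the pointer (contact force between the fingers and disc above 0.3 N and contact force between the fingers and peg below 0.2 N and horizontal distance between index and mark below 0.085 m), for 0.1 s.
At the end, for the whole second after the job is handed in: The wheel stands still (under 0.05 rad/s) with the end of the index line within 25 mm of the pointer's mark at the rim, a fingertip pressing the disc with more than 0.5 N, and the pot upright on the disc within 15 mm of the axis (horizontal distance between index and mark below 0.025 m and velocity of joint wheel between -0.05 and 0.05 rad/s and contact force between the fingers and disc above 0.5 N and contact force between the fingers and peg below 0.2 N and horizontal distance between pot and stand below 0.015 m and angle between pot's own z axis and vertical below 0.1 rad and height (world z) of pot below 0.108 m); the arm keeps its last pose, push and grip.
It fails at once if the disc is held stopped with the index more than 85 mm (40 degrees) from the mark (contact force between the fingers and disc above 0.5 N and contact force between the fingers and peg below 0.2 N and velocity of joint wheel between -0.05 and 0.05 rad/s and horizontal distance between index and mark above 0.085 m).
It fails at once if the wheel is caught or steered to the mark by its peg (the peg touched while the index is within 40 mm of the mark and the wheel turns slower than 0.3 rad/s) (contact force between the fingers and peg above 0.2 N and horizontal distance between index and mark below 0.04 m and velocity of joint wheel between -0.3 and 0.3 rad/s).
It fails at once if the pot is lifted, tipped or pushed off the middle of the wheel (height (world z) of pot above 0.115 m or angle between pot's own z axis and vertical above 0.3 rad or horizontal distance between pot and stand above 0.025 m).
It fails at once if a bystander is moved more than 20 mm (distance of any of jar, clay_block, knife, loop_tool, mug, weight from where it was at the start of the episode above 0.02 m).
It also fails if it takes over 48 s, if anything falls off the work surface, if the arm or the gripper's body presses on something with over 40 N, if the wrist force passes 120 N, or if a joint passes its speed limit or range.

## Working session

There is one attempt and no reset: what is moved stays moved. The work goes in short steps, Python scripts to look and compute and a tool call to move; the robot and the scene stay as the last step left them, time stands still between calls to the robot, and variables do not carry over. Pictures are saved under pics/ and viewed, at most 10 in all, crops included, and the job is handed in when it is done.

Besides the shell and the picture viewer there is one more tool, called after ">>>" in YAML: its name, and indented under it one key for each argument. carry_out: Moves the arm, as the interface text tells. Its arguments: {"type":"object","properties":{"increments":{"type":"array","items":{"type":"array","items":{"type":"number"}}},"squeeze":{"type":"number"}},"required":["increments"]}

```bash
mkdir -p pics; ls; python3 - <<'E'
from rig import env
import cv2,numpy as np
s=env.read_state();print(s)
for n in("top","side"):
    c=env.read_camera(n);cv2.imwrite(f"pics/{n}0.png",c["color"]);np.savez(f"pics/{n}0.npz",**c)
    print(n,c["mtx"],c["dist"],c["R"],c["t"])
E
```

```text
pics
{'t': 0.0, 'qpos': array([-1.31727598e+00,  3.81206441e-01,  1.29827986e+00, -1.00413695e-05,
        1.46359615e+00, -2.15267236e-01]), 'joint_vel': array([-6.63682059e-05,  7.49772334e-04, -8.09629723e-04, -5.38353481e-04,
        5.40736122e-04, -1.33836256e-03]), 'effort': array([-1.39787564e-03, -4.37933636e+01, -2.24557918e+01,  7.12477555e-02,
        3.52117361e-02, -9.87864246e-05]), 'ee_pos': array([ 0.24843878, -0.49040389,  0.2601257 ]), 'orientation': array([[ 8.92116292e-01,  4.51805682e-01, -3.83325326e-04],
       [ 4.51805740e-01, -8.92115184e-01,  1.43967147e-03],
       [ 3.08481409e-04, -1.45754296e-03, -9.99998890e-01]]), 'contact_force': array([-0.28299496, -0.45232207, -0.06941835]), 'moment': array([-0.04131786, -0.00569947, -0.04709138]), 'grip_force': 0.0, 'grip_width': 0.08798882649821875}
top [[405.56948717   0.         280.22158479]
 [  0.         405.56948717 209.15547665]
 [  0.           0.           1.        ]] [-0.04308129  0.          0.          0.          0.        ] [[-0.08665567 -0.99623172 -0.00362626]
 [-0.97393813  0.08548122 -0.21008924]
 [ 0.20960755 -0.01467367 -0.97767549]] [0.04671577 0.5732818  0.92126201]
side [[422.48060642   0.         287.56863506]
 [  0.         422.48060642 207.8472774 ]
 [  0.           0.           1.        ]] [-0.10725479  0.          0.          0.          0.        ] [[-0.82716402 -0.56194923 -0.00356999]
 [-0.36949858  0.54864978 -0.74996948]
 [ 0.42340344 -0.61902866 -0.6614628 ]] [0.45339588 0.27417302 0.83693888]
```

View pics/top0.png

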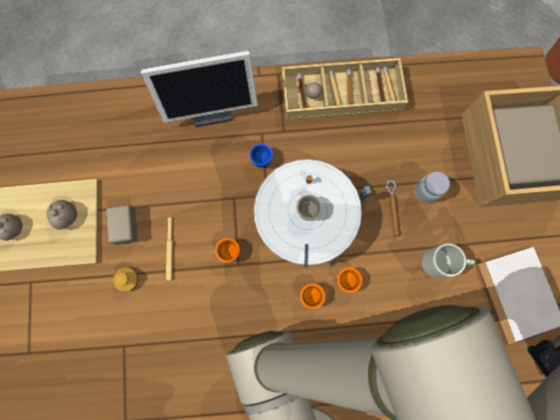

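View pics/side0.png

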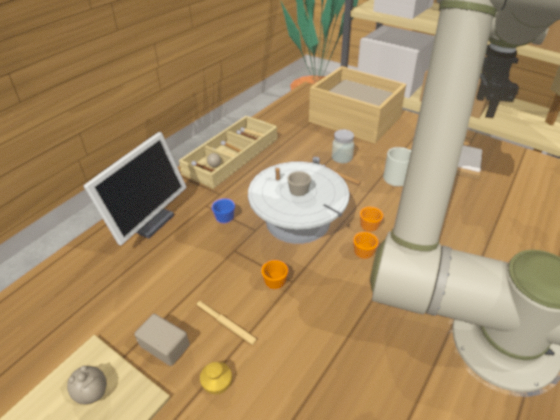

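The top picture shows the wheel centre near (308,211), the grey pot at (309,207), the peg at (309,179), the index line ending near (306,263) and the pointer at (367,192). Things that look like the pot are blue at (261,155) and orange at (228,250), (313,296) and (349,280). The lidded grey pots at (62,213) and (8,226) are also not it. I choose the grey pot on the disc, on the axis.

```bash
cat > h.py <<'E'
import numpy as np,cv2
def cloud(c):
    z=np.asarray(c["range_z"]);h,w=z.shape
    uv=np.stack(np.meshgrid(np.arange(w),np.arange(h)),-1).reshape(-1,1,2).astype(np.float32)
    n=cv2.undistortPoints(uv,c["mtx"],c["dist"]).reshape(h,w,2)
    P=np.dstack([n*z[...,None],z]);X=(P-c["t"])@c["R"]; X[z==0]=np.nan
    return X
def ray(c,u,v,zw):
    n=cv2.undistortPoints(np.array([[[u,v]]],np.float32),c["mtx"],c["dist"])[0,0]
    d=c["R"].T@np.array([n[0],n[1],1]);o=-c["R"].T@c["t"]
    return o+d*(zw-o[2])/d[2]
E
python3 - <<'E'
from h import *
c=dict(np.load("pics/top0.npz"));X=cloud(c);z=X[...,2]
m=(abs(z-.1)<.006).astype(np.uint8);m[:, :235]=0;m[:,380:]=0;m[:140]=0;m[285:]=0
k=cv2.connectedComponentsWithStats(m);i=1+np.argmax(k[2][1:,4]);M=k[1]==i
print("disc z med",np.median(z[M]),k[2][i])
q=cv2.convexHull(X[M][:,:2].astype(np.float32))[:,0]
from scipy.optimize import least_squares
r=least_squares(lambda p:np.hypot(*(q-p[:2]).T)-p[2],[*q.mean(0),.125],loss="soft_l1",f_scale=.002).x
print("circle",r)
C=r[:2]
d=np.hypot(X[...,0]-C[0],X[...,1]-C[1])
P=(z>.115)&(d<.09)&(d>.05);print("peg",np.nanmedian(X[P],0),P.sum())
pm=(z>.12)&(d<.045);print("pot",np.nanmean(X[pm],0))
for n,u,v,zz in(("idx in",306,244,.1),("idx out",306,263,.1),("pointer",367,192,.094),("pegtop",309,178,.135)):
    p=ray(c,u,v,zz)[:2]-C;print(n,p,np.hypot(*p),np.degrees(np.arctan2(p[1],p[0])))
im=cv2.resize(c["color"][145:275,240:390],None,fx=5,fy=4.6,interpolation=cv2.INTER_CUBIC);cv2.imwrite("pics/crop.png",im)
E
```

```text
disc z med 0.09951173154502932 [ 254  160  108  108 8187]
circle [ 0.55784421 -0.06575959  0.12434741]
peg [ 0.62541847 -0.0737586   0.13353218] 42
pot [ 0.56167982 -0.06843457  0.13514418]
idx in [-0.0772027   0.01143238] 0.0780445766648358 171.57670322215182
idx out [-0.12016234  0.01572206] 0.12118650940676055 172.54575432976782
pointer [ 0.03362996 -0.14498058] 0.1488299155426683 -76.94052452366604
pegtop [ 0.06790784 -0.00793693] 0.06837008830380813 -6.666365006150225
```

View pics/crop.png

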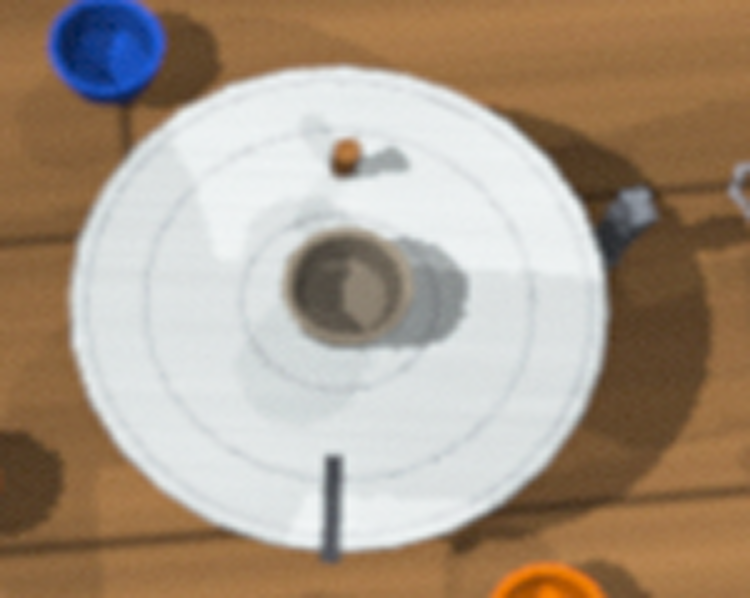

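The crop confirms that the wooden peg is on the disc at (345,157), opposite the dark index line at (333,510). The grey pot is centred at (347,290) and the pointer nose is at (612,245). Now I'll approach from the -y side of the peg.

>>> carry_out:
  increments:
    - [1, 23, 23, 0, -2]
    - [1, 23, 23, 0, -2]
    - [1, 23, 23, 0, -2]
    - [1, 23, 23, 0, -2]
    - [1, 23, 23, 0, -2]
    - [1, 23, 23, 0, -2]
    - [1, 23, 23, 0, -2]
    - [1, 23, 23, 0, -2]
  squeeze: 10

```text
t: 0.77
ee_pos: [0.4333, -0.3052, 0.2605]
orientation: [[0.982, 0.187, -0.0], [0.187, -0.982, 0.0], [-0.0, -0.001, -1.0]]
contact_force: [-0.2, -0.6, -0.1]
grip_width: 0.0366
grip_force: 0.0
```

>>> carry_out:
  increments:
    - [1, 23, 23, 0, -2]
    - [1, 23, 23, 0, -2]
    - [1, 23, 23, 0, -2]
    - [1, 23, 23, 0, -2]
    - [1, 23, 23, 0, -2]
    - [1, 23, 23, 0, -2]
    - [1, 23, 23, -20, -2]
    - [1, 20, 20, -30, 0]

```text
t: 1.43
ee_pos: [0.6156, -0.1243, 0.2123]
orientation: [[0.998, -0.056, 0.005], [-0.056, -0.998, -0.002], [0.005, 0.002, -1.0]]
contact_force: [-0.0, -0.3, -0.5]
grip_width: 0.0004
grip_force: 0.0
```

```bash
python3 - <<'E'
from h import *
from rig import env
a=env.read_camera("side")["color"];c=env.read_camera("wrist");b=c["color"]
print(env.read_state()["ee_pos"])
cv2.imwrite("pics/w1.png",cv2.resize(np.hstack([a[80:300,180:460],b[:,:].copy()[::1][:220,:280]]) if 0 else np.hstack([cv2.resize(a[120:260,200:400],(400,280)),cv2.resize(b,(373,280))]),None,fx=1,fy=1))
E
```

```text
[ 0.6137655  -0.12206141  0.20535894]
```

View pics/w1.png

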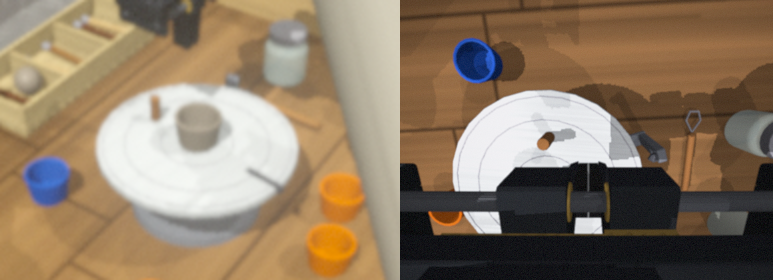

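The left half shows the gripper above the far side of the wheel at (185,25), with the peg at (155,107) untouched. The right half is the wrist view, with the peg at (545,143) just ahead of the closed fingers at (590,200). Descending beside the peg.

>>> carry_out:
  increments:
    - [1, 4, 2, -15, 0]
    - [1, 4, 2, -20, 0]
    - [1, 0, 0, -20, 0]
    - [1, 0, 0, -12, 0]
    - [1, 0, 0, -8, 0]
    - [1, 0, 0, 0, 0]
    - [1, 0, 0, 0, 0]
    - [1, 0, 0, 0, 0]

```text
t: 2.2
ee_pos: [0.6218, -0.1221, 0.137]
orientation: [[0.998, -0.055, 0.002], [-0.055, -0.998, -0.001], [0.002, 0.001, -1.0]]
contact_force: [0.3, -0.0, -0.2]
grip_width: 0.0005
grip_force: 0.0
```

>>> carry_out:
  increments:
    - [1, 0, 5, 0, 0]
    - [1, 0, 6, 0, 0]
    - [1, 0, 6, 0, 0]
    - [1, 0, 6, 0, 0]
    - [1, 0, 6, 0, 0]
    - [1, 0, 6, 0, 0]
    - [1, 0, 6, 0, 0]
    - [1, 0, -2, 0, 0]

```text
t: 2.87
ee_pos: [0.6214, -0.081, 0.1358]
orientation: [[0.999, -0.053, -0.0], [-0.053, -0.999, 0.001], [-0.0, -0.001, -1.0]]
contact_force: [0.4, -0.8, -0.6]
grip_width: 0.0005
grip_force: 0.0
```

```bash
cat > pegs.py <<'E'
from h import *
from rig import env
C=np.array([.5578,-.0658])
def look(n="top"):
    c=env.read_camera(n);X=cloud(c);b=c["color"].astype(int);z=X[...,2]
    t=env.read_state()["t"]-.05
    d=np.hypot(X[...,0]-C[0],X[...,1]-C[1])
    m=(abs(z-.1)<.012)&(d>.088)&(d<.118)&(b.sum(2)<260)
    p=X[m][:,:2]-C; a=np.degrees(np.arctan2(np.median(p[:,1]),np.median(p[:,0]))) if len(p) else np.nan
    g=(z>.112)&(z<.14)&(d>.058)&(d<.082);p=X[g][:,:2]-C
    a2=np.degrees(np.arctan2(*np.median(p,0)[::-1])) if len(p) else np.nan
    print(n,round(t,3),"index",round(a,1),m.sum(),"pegside+180",round(a2+180,1),g.sum())
    return c
E
python3 - <<'E'
from pegs import *
for i in range(3): c=look()
c=look("side")
cv2.imwrite("pics/t2.png",c["color"]);print(env.read_state()["ee_pos"],env.read_state()["contact_force"])
E
```

```text
top 2.867 index nan 0 pegside+180 nan 0
top 2.917 index nan 0 pegside+180 nan 0
top 2.967 index nan 0 pegside+180 nan 0
side 3.017 index nan 0 pegside+180 177.9 121
[ 0.62150315 -0.08285746  0.13571733] [-0.50282747 -0.21898732 -0.50449052]
```

```bash
python3 - <<'E'
import cv2
from pegs import *
a=cv2.imread("pics/side0.png");b=cv2.imread("pics/t2.png")
cv2.imwrite("pics/v2.png",np.hstack([cv2.resize(i[150:250,235:365],(390,300),interpolation=2) for i in(a,b)]))
c=env.read_camera("side");X=cloud(c);d=np.hypot(X[...,0]-C[0],X[...,1]-C[1]);m=(d>.088)&(d<.118)&(abs(X[...,2]-.1)<.015)
s=c["color"].astype(int).sum(2)
print(np.percentile(s[m],[0,.5,1,2,5,10,50]),m.sum())
E
```

```text
[389.    443.215 463.81  488.    540.    562.    702.   ] 1882
```

View pics/v2.png

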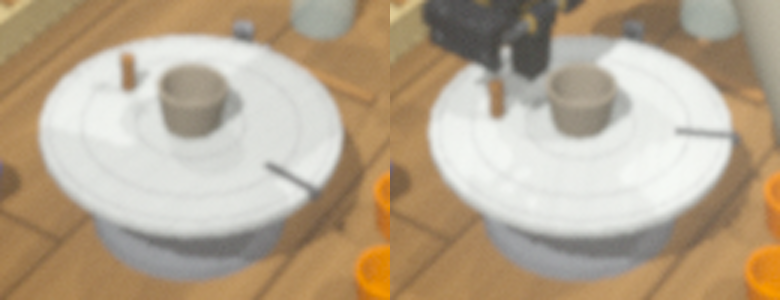

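The left half is before the flick and the right half after. The index line has swung counter-clockwise from (290,178) to (705,133), and the peg at (497,98) is clear of the fingertip at (530,60). Now I'll measure the wheel speed by sampling the disc colours in polar form.

```bash
cat > pol.py <<'E'
from h import *
from rig import env
C=np.array([.5578,-.0658])
A=np.radians(np.arange(0,360,.5));Rr=np.linspace(.085,.116,12)
def ang(c,show=True):
    W=np.stack([C[0]+np.outer(np.cos(A),Rr),C[1]+np.outer(np.sin(A),Rr),np.full((len(A),len(Rr)),.1)],-1).reshape(-1,3)
    uv=cv2.projectPoints(W,cv2.Rodrigues(c["R"])[0],c["t"],c["mtx"],c["dist"])[0].reshape(len(A),len(Rr),2).astype(np.float32)
    s=cv2.remap(c["color"].astype(np.float32).sum(2),uv[...,0],uv[...,1],1)
    k=np.median(s,1);w=8
    base=cv2.medianBlur(np.concatenate([k[-60:],k,k[:60]]).astype(np.float32)[None],5)[0]
    e=np.concatenate([k,k,k]);loc=np.array([np.median(e[720+i-50:720+i+51]) for i in range(720)])
    D=loc-k; i=np.argmax(D);j=np.arange(i-8,i+9);wt=np.clip(D[j%720],0,None)
    return float((j*wt).sum()/wt.sum()*.5),float(D[i])
def run(n=4,cam="side"):
    o=[]
    for _ in range(n):
        t=env.read_state()["t"];o.append((t,*ang(env.read_camera(cam))))
    o=np.array(o);print(o.round(2).tolist(),"deg/s",np.polyfit(o[:,0],o[:,1],1)[0]);return o
E
python3 - <<'E'
from pol import *
print(ang(dict(np.load("pics/top0.npz"))),ang(dict(np.load("pics/side0.npz"))))
c=dict(np.load("pics/side0.npz"))
p=ray(c,235+245/3,150+32/3,.094)[:2]-C;print("ptr",p,np.degrees(np.arctan2(p[1],p[0]))%360)
c=dict(np.load("pics/top0.npz"));p=ray(c,240+612/5,145+243/4.6,.094)[:2]-C;print("nose",p,np.degrees(np.arctan2(p[1],p[0]))%360)
X=cloud(c);d=np.hypot(X[...,0]-C[0],X[...,1]-C[1]);m=(d>.135)&(d<.165)&(X[...,2]>.06)&(X[...,2]<.11);p=np.median(X[m],0)[:2]-C;print("cloud",m.sum(),p,np.degrees(np.arctan2(p[1],p[0]))%360)
run()
E
```

```text
(172.15749357824313, 407.8896484375) (339.5460180730134, 240.197265625)
ptr [ 0.03466893 -0.14177127] 283.74150348310053
nose [ 0.02056149 -0.13224156] 278.8378295688153
cloud 79 [ 0.03445144 -0.14358258] 283.4925702033507
[[3.12, 325.68, 180.05], [3.17, 333.96, 181.18], [3.22, 325.66, 178.1], [3.27, 327.99, 179.56]] deg/s -2.7432413580028387
```

```bash
python3 - <<'E'
s=open("pol.py").read();a=s.index("    k=np.median");b=s.index("def run")
s=s[:a]+'''    e=cv2.morphologyEx(np.vstack([s,s,s]),cv2.MORPH_BLACKHAT,np.ones((25,1)))[720:1440]
    D=np.percentile(e,15,axis=1);i=np.argmax(D);j=np.arange(i-8,i+9);wt=D[j%720]
    return float((j*wt).sum()/wt.sum()*.5),float(D[i])
'''+s[b:];open("pol.py","w").write(s)
from pol import *
print(ang(dict(np.load("pics/top0.npz"))),ang(dict(np.load("pics/side0.npz"))))
run(3)
E
```

```text
(172.23758054961363, 420.4126892089844) (171.75005326870848, 195.008544921875)
[[3.32, 229.93, 150.43], [3.37, 233.86, 160.06], [3.42, 237.66, 159.91]] deg/s 77.3950787525828
```

The wheel runs free at about 77°/s. Lifting clear and moving out to radius 0.1 m.

>>> carry_out:
  increments:
    - [1, 0, -3, 10, 0]
    - [1, 0, -3, 15, 0]
    - [1, 5, 0, 15, 0]
    - [1, 8, 2, 5, 0]
    - [1, 8, 2, 0, 0]
    - [1, 8, 2, 0, 0]
    - [1, 8, 2, 0, 0]
    - [1, 0, 0, 0, 0]

```text
t: 4.13
ee_pos: [0.6594, -0.0806, 0.1814]
orientation: [[0.999, -0.054, 0.001], [-0.054, -0.999, -0.0], [0.001, 0.0, -1.0]]
contact_force: [-0.2, 0.5, -0.0]
grip_width: 0.0006
grip_force: 0.0
```

```bash
python3 - <<'E'
from pol import *
run(3);s=env.read_state();print(s["t"],s["ee_pos"],s["contact_force"])
E
```

```text
[[4.13, 292.34, 246.32], [4.18, 295.95, 226.92], [4.23, 299.69, 225.06]] deg/s 73.51318722935677
4.2833 [ 0.65819862 -0.0807637   0.18106532] [ 0.02389183 -0.21379577 -0.79205256]
```

>>> carry_out:
  increments:
    - [1, 0, 0, -15, 0]
    - [1, 0, 0, -20, 0]
    - [1, 0, 0, -10, 0]
    - [1, 0, 0, -6, 0]
    - [1, 0, 0, 0, 0]
    - [1, 0, 0, 0, 0]
    - [1, 0, 0, 0, 0]
    - [1, 0, 0, 0, 0]

```text
t: 4.95
ee_pos: [0.6588, -0.0807, 0.1307]
orientation: [[0.998, -0.055, 0.002], [-0.055, -0.998, -0.0], [0.002, 0.0, -1.0]]
contact_force: [-0.5, 1.1, -0.4]
grip_width: 0.0004
grip_force: 0.0
```

```bash
python3 - <<'E'
from pol import *
run(3);s=env.read_state();print(s["t"],s["ee_pos"],s["contact_force"])
E
```

```text
[[4.95, 349.22, 65.03], [5.0, 350.92, 27.88], [5.05, 357.54, 38.47]] deg/s 83.17234194583862
5.1 [ 0.65861886 -0.08068492  0.13029429] [-0.68591888 -0.29626427 -0.07415688]
```

>>> carry_out:
  increments:
    - [1, 0, 0, 0, 0]
    - [1, 0, 0, 0, 0]
    - [1, 0, 0, 0, 0]
    - [1, 0, 0, 0, 0]
    - [1, 0, 0, 0, 0]
    - [1, 0, 0, 0, 0]
    - [1, 0, 0, 0, 0]
    - [1, 0, 0, 0, 0]

```text
t: 5.77
ee_pos: [0.6585, -0.0807, 0.1298]
orientation: [[0.998, -0.055, -0.0], [-0.055, -0.998, -0.0], [-0.0, 0.0, -1.0]]
contact_force: [0.3, -0.9, -0.1]
grip_width: 0.0008
grip_force: 0.0
```

>>> carry_out:
  increments:
    - [1, 0, 0, 0, 0]
    - [1, 0, 0, 0, 0]
    - [1, 0, 0, 0, 0]
    - [1, 0, 0, 0, 0]
    - [1, 0, 0, 0, 0]
    - [1, 0, 0, 0, 0]
    - [1, 0, 0, 0, 0]
    - [1, 0, 0, 0, 0]

```text
t: 6.43
ee_pos: [0.6585, -0.0806, 0.1297]
orientation: [[0.998, -0.055, 0.0], [-0.055, -0.998, 0.0], [0.0, -0.0, -1.0]]
contact_force: [-0.1, 0.4, -0.4]
grip_width: 0.0004
grip_force: 0.0
```

>>> carry_out:
  increments:
    - [1, 0, 0, 0, 0]
    - [1, 0, 0, 0, 0]
    - [1, 0, 0, 0, 0]
    - [1, 0, 0, 0, 0]
    - [1, 0, 0, 0, 0]
    - [1, 0, 0, 0, 0]
    - [1, 0, 0, 0, 0]
    - [1, 0, 0, 0, 0]

```text
t: 7.1
ee_pos: [0.6585, -0.0807, 0.1298]
orientation: [[0.998, -0.055, 0.0], [-0.055, -0.998, 0.0], [0.0, -0.0, -1.0]]
contact_force: [-0.2, 1.0, -0.1]
grip_width: 0.0004
grip_force: 0.0
```

>>> carry_out:
  increments:
    - [1, 0, 0, 0, 0]
    - [1, 0, 0, 0, 0]
    - [1, 0, 0, 0, 0]
    - [1, 0, 0, 0, 0]
    - [1, 0, 0, 0, 0]
    - [1, 0, 0, 0, 0]
    - [1, 0, 0, 0, 0]
    - [1, 0, 0, 0, 0]

```text
t: 7.77
ee_pos: [0.6585, -0.0806, 0.1297]
orientation: [[0.999, -0.055, -0.0], [-0.055, -0.999, -0.0], [-0.0, 0.0, -1.0]]
contact_force: [0.2, 0.7, 0.9]
grip_width: 0.0005
grip_force: 0.0
```

```bash
python3 - <<'E'
from pol import *
run(6);s=env.read_state();print(s["t"],s["ee_pos"],s["contact_force"])
E
```

```text
[[7.77, 177.07, 190.73], [7.82, 180.28, 183.25], [7.87, 183.62, 174.9], [7.92, 186.67, 166.84], [7.97, 189.88, 168.24], [8.02, 193.07, 167.24]] deg/s 63.90306605371289
8.0667 [ 0.65849996 -0.08063519  0.12975611] [-0.17756303  0.99792993  0.11713817]
```

>>> carry_out:
  increments:
    - [1, 0, 0, 0, 0]
    - [1, 0, 0, 0, 0]
    - [1, 0, 0, 0, 0]
    - [1, 0, 0, 0, 0]
    - [1, 0, 0, 0, 0]
    - [1, 0, 0, 0, 0]
    - [1, 0, 0, 0, 0]
    - [1, 0, 0, 0, 0]

```text
t: 8.73
ee_pos: [0.6585, -0.0807, 0.1297]
orientation: [[0.998, -0.055, 0.0], [-0.055, -0.998, -0.0], [0.0, 0.0, -1.0]]
contact_force: [-0.0, -0.4, -0.2]
grip_width: 0.0006
grip_force: 0.0
```

```bash
python3 - <<'E'
from pol import *
t=env.read_state()["t"];print(t,ang(env.read_camera("side")),env.read_state()["t"])
E
```

```text
8.7333 (237.53032268890067, 156.32382202148438) 8.7833
```

>>> carry_out:
  increments:
    - [1, 0, 0, 0, 0]
    - [1, 0, 0, 0, 0]
    - [1, 0, 0, 0, 0]
    - [1, 0, 0, 0, 0]
    - [1, 0, 0, 0, 0]
    - [1, 0, 0, 0, 0]
    - [1, 0, 0, -4, 0]
    - [1, 0, 0, -8, 0]

```text
t: 9.45
ee_pos: [0.6592, -0.0806, 0.122]
orientation: [[0.999, -0.054, 0.004], [-0.054, -0.999, -0.001], [0.004, 0.001, -1.0]]
contact_force: [-33.1, 3.3, 84.5]
grip_width: 0.0001
grip_force: 42.1
```

>>> carry_out:
  increments:
    - [1, 0, 0, 2.5, 0]
    - [1, 0, 0, 0.5, 0]
    - [1, 0, 0, 0, 0]
    - [1, 0, 0, 0, 0]
    - [1, 0, 0, 0, 0]
    - [1, 0, 0, 0, 0]
    - [1, 0, 0, 0, 0]
    - [1, 0, 0, 0, 0]

```text
t: 10.12
ee_pos: [0.6589, -0.0808, 0.1224]
orientation: [[0.998, -0.055, 0.002], [-0.055, -0.999, -0.001], [0.002, 0.001, -1.0]]
contact_force: [-3.9, 1.2, 12.0]
grip_width: 0.0005
grip_force: 6.4
```

```bash
python3 - <<'E'
from pol import *
run(3);s=env.read_state();print(s["t"],s["ee_pos"],s["contact_force"])
c=env.read_camera("side");cv2.imwrite("pics/v3.png",cv2.resize(c["color"][130:260,215:385],(680,520),interpolation=2))
X=cloud(c);d=np.hypot(X[...,0]-C[0],X[...,1]-C[1]);m=(X[...,2]>.125)&(d<.045)&(X[...,2]<.145);print("pot",X[m].mean(0))
E
```

```text
[[10.12, 278.34, 216.29], [10.17, 278.34, 213.15], [10.22, 278.35, 217.85]] deg/s 0.0787051404512845
10.2667 [ 0.65883112 -0.08080134  0.12240102] [-3.20275473  1.23872598 11.64236072]
pot [ 0.56106067 -0.06344324  0.13511161]
```

View pics/v3.png

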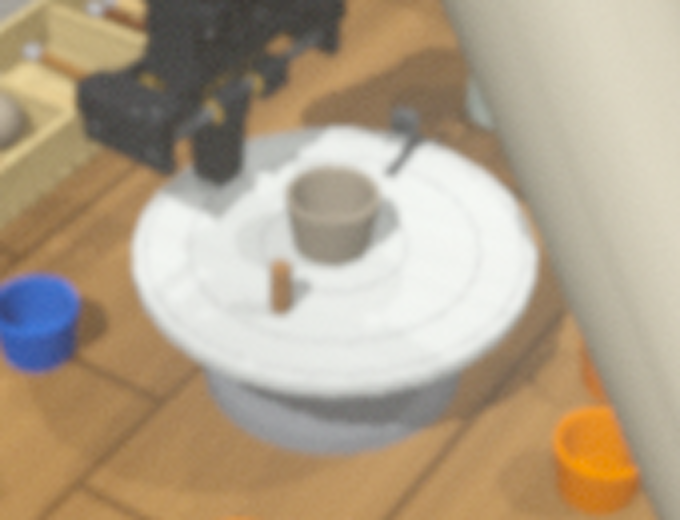

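The index line, running from (390,172) to (418,143), meets the pointer at (405,120). It is about 5° (11 mm) off, the wheel is still, the fingertip is pressing with about 12 N, and the pot is upright at (332,215). Handing in.

```bash
python3 -c "
from rig import env
print(env.hand_in())"
```

```text
the job is handed in; nothing more can be done
None
```

The wheel was flicked by its peg and ran free for over six seconds. I then braked it in one press, with the index line about 11 mm from the pointer's mark (limit 25 mm), and handed in with the fingertip still pressing at about 12 N and the pot upright; the wrist force peaked at a reading of about 91 N (limit 120 N), and hand-in returned no verdict.

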